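# Load a gauge behind the stand's gravity catch

### The job

Take the loose round gauge with the rectangular foot and slide it along the free channel of the hardwood stand, foot flat on the deck and under the top rails, so that the foot's own edge lifts the steel gravity catch and, once the gauge is fully home, the catch drops behind it; neither arm nor fingers may touch the catch. Then, still holding or again holding the gauge, tug it gently back (about 5 N for half a second) to prove that the catch holds, let go and leave it standing upright there. Do not push or tug hard, and leave the other things on the bench where they are.

Things in the scene. Friction and masses are not known exactly. Their poses are not given: they have to be found in the camera images.
- gauge_center (a point): Loose gauge: centre of its round brass case, 72 mm above the underside of its foot. Case: upright disc, 100 mm across, 32 mm thick, axis along its own y; z up. Foot: steel, 80 (x) x 64 (y) x 18 mm high, centred. 0.4 to 0.65 kg. Starts at left or right, yaw within 35 degrees of the stand's. Pinch it across the flat faces, e.g. 41 mm behind (-x) and 12 mm above this centre (not deeper), with the fingers leaning forward.
- bay_home (a point): Fixed stand: point on its deck (20 mm above the bench) under the middle of the gauge when home. x is the way in, along the channel and away from the robot; z up. Home, gauge_center is 72 mm above this point, x axes parallel. The foot meets the rigid back stop 2 mm past it and, pulled back, the lowered catch about 2 mm short of it. Sideways play 3 mm each way. Either end of the gauge may lead.
- channel_mouth (a point): Middle of the channel's flared mouth, on the deck, 140 mm before bay_home; the deck reaches 30 mm further out (-x). Guide walls 5 mm high: 110 mm apart here, narrowing to 70 mm at 60 mm before bay_home. Centred here the foot can be set down, clear of the catch. Sliding the gauge on the deck drags a few newtons.
- rail_edge (a point): Middle of the lower front edge of the front top rail, 36 mm before bay_home, 175 mm above the bench. The rail is 32 mm deep and 16 mm high; a second one lies 28 to 46 mm past bay_home. They keep an upright gripper from following the gauge home: lean the tool 35 to 50 degrees, wrist back towards the mouth, and hold the rear of the case.
- catch (a joint): Hinge angle of the steel gravity catch, rad: 0 = down at rest, grows to 0.9 as its nose is lifted; it falls by its own weight (110 g). Level pin 45 mm past bay_home, 10 mm above the deck, 51 mm to the left (+y); its arm runs forward beside the channel. The foot lifts it to about 0.14 with only 1 to 4 N of push, from 125 mm before home; it rides on the foot until the gauge is home.
- catch_nose (a point): Lower rear edge of the catch's nose, which drops behind the foot: when down 42 mm before bay_home, 31 mm left (+y) of it, 6 mm above the deck. From here the nose is 12 mm thick towards -x, then a ramp rises forward 34 mm at 25 degrees, to 25 mm above the deck. Nose and ramp reach from 21 to 56 mm left of the channel's middle.
- valve_mid (a point): Bystander: brass shutoff valve lying on the bench, 96 mm long, 65 mm high with a steel lever; this point is 30 mm up its middle. Not to be disturbed.
- plug_mid (a point): Bystander: steel blanking plug, flange 60 mm across, 42 mm high; point at mid height.
- holder_mid (a point): Bystander: bone-white ceramic capsule holder (bowl), 72 mm across, 40 mm high; point at mid height.
- capsule_mid (a point): Bystander: copper aneroid capsule, disc 80 mm across, 22 mm thick, lying flat; point at its centre.
- jar_mid (a point): Bystander: amber glass jar, 70 mm across, 100 mm high; point at mid height.
- mug_mid (a point): Bystander: white mug, 80 mm across, 90 mm high, handle at its +y; point at mid height.
- gauge: The same loose gauge: origin at the middle of the underside of its foot, axes as gauge_center.
- stand: Fixed hardwood stand: origin on the bench under bay_home, same axes. Deck x -170 to +55 mm, y -235 to +95 mm; 191 mm high. Three more round gauges, without feet, are fixed in it at the right, up to 118 mm high, centred at y -100, -153 and -206 mm (nearest face at -84 mm). At the left a post at y +81 to +95 mm, x +22 to +46 mm, with a rail-high beam over it that starts at x -36 mm.
Things that resemble listed ones, but are neither listed nor needed, are in the scene too. What is shaped like the gauge but red is not meant.

How it is judged:
By the outcome, as a careful person would: the job done as asked, in the order asked, and still so for the second after the job is handed in, with the robot touching nothing.
It also fails if it takes over 58 s, if anything falls off the work surface, if the arm or the gripper's body presses on something with over 40 N, if the wrist force passes 120 N, or if a joint passes its speed limit or range.

### The arm

A 6-joint arm with a two-finger parallel gripper is mounted at the origin on the work surface. World frame = base frame: x ahead of the robot, y to its left, z up, the work surface at z = 0. Lengths are in m, angles in rad, forces in N, time in s.
With the tool pointing down it reaches from about 0.25 to 0.775 m from the base axis. Payload 8.9 kg.
Tool frame: the origin (TCP) lies at the centre of the arm's flange, where the gripper is bolted on; the fingertips stand 173 mm ahead of it and the grasp point (between the pads) lies 155 mm ahead of it; z points along the fingers, y is the line along which they close (so a half turn about z gives the same grasp; the last joint's range is limited). The gripper opens to 85 mm and grips with 20 to 120 N. Pads are 22 mm wide; open, the fingers measure 114 mm over their backs; the gripper's body (76 mm by 85 mm) begins 54 mm behind the grasp point. The pads swing forward as they close: fully open they stand 13 mm farther back than shut.
Start: joints at [1.173, 0.291, -0.153, 1.127, 0, 1.431], TCP at [0.134, 0.508, 0.405] pointing down, gripper open.
Joint ranges: [-2.52, 2.52], [-0.91, 1.74], [-1.3, 1.37], [-1.96, 2.02], [-1.52, 1.47], [-3.14, 3.14]. Speed limits (rad/s): [2.22, 2.22, 2.79, 3.14, 3.14, 3.14].

### API

Orientations are given as a unit quaternion [x, y, z, w].
In Python, from station import monitor, viewer, arm gives the robot as it stands.
- The arm moves only by the tool play_rows, never from a script. Its argument "plan" is a list of rows, each an object of numbers: "grip": the finger opening in mm, from 0 to 85.4; "x", "y", "z": the shift along the tool's x, y, z in mm; "twist": the turn about the tool's z in degrees. In form: [{"grip": .., "x": .., "y": .., "z": .., "twist": ..}, ...]. A call has 1 to 12 rows; each row shifts and turns the commanded pose from where the row before left it, along the tool's axes as they then stand; what a row does not reach is not made up. A row lasts 1/10 s, in which the tool goes at most 50 mm and 8.59 degrees, less where a joint would pass 70% of its speed; a pose out of reach is approached as far as the arm can. A call is refused whole if a number of a shift passes 50 or a number of a turn 8.59, either way. A call with a gripper value outside its range is refused whole. The fingers move at their own pace and stop on an object; "squeeze" is the grip in N (left out, the last holds). Time passes only in rows, so rows that do not move let the fingers close. It gives the time, the measured TCP pose, the force, the opening and the grip force at its end, in the units of the state.
- monitor.state(): the state, without advancing time (a new reading comes with each control period).
- viewer.grab_frame(name): name is "scene" or "top" or "wrist"; returns (picture, depth): 420x560x3 uint8, blue, green, red; 420x560 float32, m along the optical axis (not along the pixel's ray), 0 where there is no reading.
- viewer.camera_model(name): a dict with "K" (3x3 intrinsics, pixels), "R" (3x3) and "t" (3): a world point X has camera coordinates R X + t. Camera axes: x right, y down, z forward; pixel columns grow to the right and rows downward; lengths in m; the calibration is good to about 2 mm. A picture is of the moment at which its call begins: read the wrist's pose just before it. camera_model takes no time and is no camera call; for the wrist camera it gives the pose at the moment of the call.
- arm.sign_off(): hands the job in; it is judged then, once.
The state is a dict: "t": time; "joint_positions": joint angles; "qvel": joint speeds; "joint_efforts": joint torques, N m; "position": TCP position; "orientation": TCP orientation; "wrist_force": force on the tool from outside, world axes, zero at the start; "torque": the same for the moment, N m; "gripper_width": finger opening in m; "finger_force": force on a finger pad.
Only numpy, scipy, OpenCV 4.12 (cv2) and the standard library are available. Lean on these libraries where they do the work, as an engineer would, in place of code of your own. Each camera call takes 0.05 s, during which the arm holds its last target. There are 200 camera calls.

## Working session

There is one attempt and no reset: what is moved stays moved. The work goes in short steps, Python scripts to look and compute and a tool call to move; the robot and the scene stay as the last step left them, time stands still between calls to the robot, and variables do not carry over. Pictures are saved under pics/ and viewed, at most 10 in all, crops included, and the job is handed in when it is done.

Besides the shell and the picture viewer there is one more tool, called after "Emit:" as a command line: name --argument value ..., lists and objects as JSON in quotes. play_rows: Moves the arm, as the interface text tells. Its arguments: {"type":"object","properties":{"plan":{"type":"array","items":{"type":"object","properties":{"grip":{"type":"number"},"x":{"type":"number"},"y":{"type":"number"},"z":{"type":"number"},"twist":{"type":"number"}}}},"squeeze":{"type":"number"}},"required":["plan"]}

```bash
mkdir -p pics; cat > h.py <<'E'
import numpy as np, cv2
from scipy.spatial.transform import Rotation as Rot
from station import monitor, viewer, arm
def snap(n,f):
    m=viewer.camera_model(n); p,d=viewer.grab_frame(n); cv2.imwrite(f'pics/{f}.png',p)
    np.savez(f'pics/{f}.npz',p=p,d=d,**{k:np.array(m[k]) for k in 'KRt'}); return p,d,m
def world(f,uv):
    z=np.load(f'pics/{f}.npz'); o=[]
    for u,v in uv:
        w=z['d'][v-1:v+2,u-1:u+2]; w=w[w>0]; dd=np.median(w) if len(w) else 0
        c=np.linalg.inv(z['K'])@[u,v,1]*dd; o.append(z['R'].T@(c-z['t']))
    return np.array(o)
def cloud(f):
    z=np.load(f'pics/{f}.npz'); v,u=np.mgrid[:420,:560]; d=z['d']
    c=np.stack([u*d,v*d,d],-1)@np.linalg.inv(z['K']).T; return (c-z['t'])@z['R'],d>0,z['p']
E
python3 - <<'E'
from h import *
s=monitor.state(); print(s['t'],s['orientation'])
for n in('scene','top'):
    snap(n,n+'0')
a,b=cv2.imread('pics/scene0.png'),cv2.imread('pics/top0.png')
for n in('scene','top'): m=viewer.camera_model(n); print(n,-np.array(m['R']).T@m['t'],np.array(m['K'])[0,0])
E
```

```text
0.0 [ 1.29025338e-01  9.91641096e-01 -6.08888152e-04 -1.69984290e-04]
scene [1.18690871 0.40145873 0.8285373 ] 389.1256118927172
top [ 0.38440112 -0.07899641  1.37440583] 433.3567850610764
```

View pics/scene0.png

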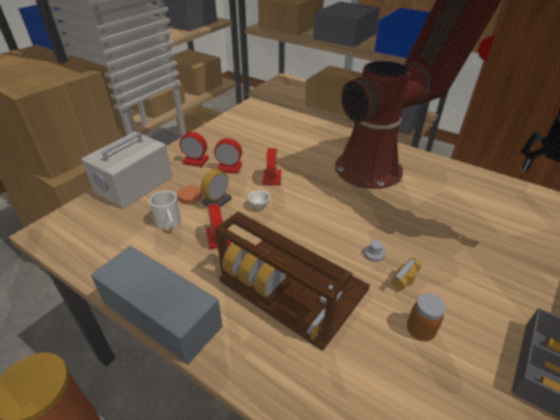

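View pics/top0.png

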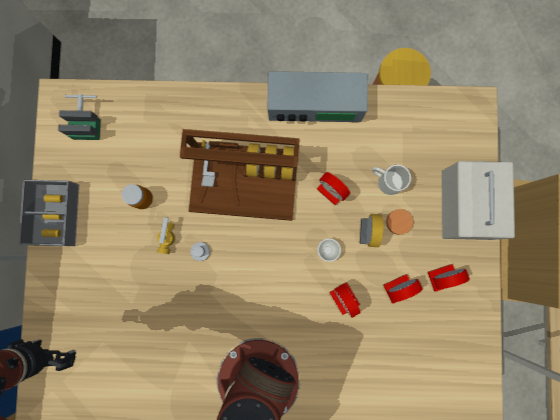

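Candidates for the gauge: the brass one with a grey foot (top (373,230), scene (215,187)) and the red look-alikes (top (333,188), (346,300), (403,289), (448,277)). The brass one fits, since red is excluded and the stand's gauges are fixed. I'll confirm it in a crop and measure.

```bash
python3 - <<'E'
from h import *
a,b=cv2.imread('pics/scene0.png'),cv2.imread('pics/top0.png')
c1=cv2.resize(b[120:250,175:425],None,fx=3.2,fy=3.2,interpolation=3)[:, :800]
c2=cv2.resize(b[205:255,350:420],(280,184),interpolation=3); c3=cv2.resize(a[160:215,180:260],(268,184),interpolation=3); c4=cv2.resize(a[205:345,205:375],(224,184),interpolation=3)
im=np.zeros((600,800,3),np.uint8); im[:c1.shape[0]]=c1; im[416:600,:280]=c2; im[416:600,290:558]=c3; im[416:600,570:794]=c4
cv2.imwrite('pics/c0.png',im)
# gauge points, both views
for f,(x0,x1,y0,y1) in {'top0':(352,392,205,255),'scene0':(195,235,160,212)}.items():
    W,ok,p=cloud(f); Wc=W[y0:y1,x0:x1]; o=ok[y0:y1,x0:x1]; pts=Wc[o]
    for lo,hi in((.008,.03),(.03,.15)):
        q=pts[(pts[:,2]>lo)&(pts[:,2]<hi)]
        print(f,lo,len(q),q.min(0).round(3),q.max(0).round(3),q.mean(0).round(3))
        if len(q)>9: print(cv2.minAreaRect((q[:,:2]*1000).astype(np.float32)))
# stand deck & rail
W,ok,p=cloud('top0'); S=W[125:225,175:305]; o=ok[125:225,175:305]
for lo,hi in((.012,.028),(.18,.2)):
    m=o&(S[...,2]>lo)&(S[...,2]<hi); q=S[m]; r=cv2.minAreaRect((q[:,:2]*1000).astype(np.float32)); print('stand',lo,len(q),r,cv2.boxPoints(r).round(0).tolist(),np.median(q[:,2]))
E
```

```text
top0 0.008 234 [ 0.397 -0.406  0.008] [ 0.529 -0.288  0.029] [ 0.476 -0.342  0.018]
((470.1549987792969, -351.5454406738281), (107.77198791503906, 132.23300170898438), 81.2643051147461)
top0 0.03 506 [ 0.419 -0.359  0.03 ] [ 0.515 -0.323  0.127] [ 0.465 -0.337  0.102]
((466.3541259765625, -341.3468322753906), (33.51984405517578, 96.74801635742188), 87.36730194091797)
scene0 0.008 466 [ 0.291 -0.558  0.008] [ 0.515 -0.308  0.03 ] [ 0.415 -0.4    0.02 ]
((388.71685791015625, -415.51123046875), (290.6868896484375, 143.64920043945312), 43.67174530029297)
scene0 0.03 838 [ 0.292 -0.464  0.03 ] [ 0.615 -0.2    0.128] [ 0.476 -0.33   0.086]
((466.32537841796875, -340.7159423828125), (380.7614440917969, 87.92513275146484), 33.93864059448242)
stand 0.012 4764 ((619.3108520507812, 61.34904479980469), (330.27239990234375, 225.79750061035156), 86.42353057861328) [[496.0, -96.0], [722.0, -111.0], [742.0, 219.0], [517.0, 233.0]] 0.020262013687180065
stand 0.18 2368 ((681.300048828125, 57.37834930419922), (330.1748046875, 84.30956268310547), 86.38436889648438) [[629.0, -105.0], [713.0, -110.0], [734.0, 219.0], [650.0, 225.0]] 0.19087469054438258
```

View pics/c0.png

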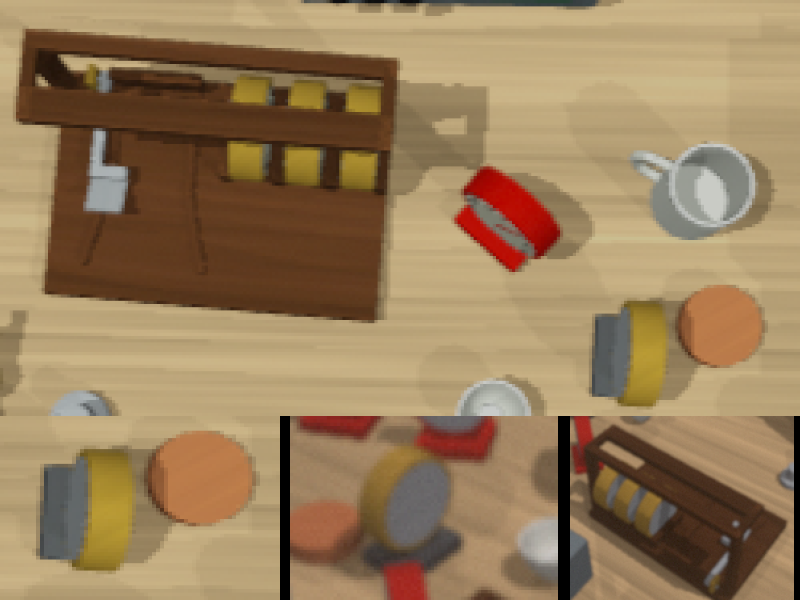

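The picture shows the brass gauge with its grey foot at crop (630,352), axis nearly across the stand's channel. The copper capsule lies just right of it, and the catch is at crop (105,180).

- **bay_home:** about (0.681, 0.128), stand yaw about -3.6°.
- **gauge_center:** about (0.466, -0.341), yaw about -2.6°.

Rows have no tilt command. I'll first move ahead of the base in the stand's azimuth, then press on the reach limit to see whether the tool leans.

Emit:
play_rows --plan '[{"grip": 85,"x": -33,"y": -37,"z": 0,"twist": 0},{"grip": 85,"x": -33,"y": -37,"z": 0,"twist": 0},{"grip": 85,"x": -33,"y": -37,"z": 0,"twist": 0},{"grip": 85,"x": -33,"y": -37,"z": 0,"twist": 0},{"grip": 85,"x": -33,"y": -37,"z": 0,"twist": 0},{"grip": 85,"x": -33,"y": -37,"z": 0,"twist": 0},{"grip": 85,"x": -33,"y": -37,"z": 0,"twist": 0},{"grip": 85,"x": -33,"y": -37,"z": 0,"twist": 0},{"grip": 85,"x": -33,"y": -37,"z": 0,"twist": 0},{"grip": 85,"x": -33,"y": -37,"z": 0,"twist": 0},{"grip": 85,"x": -33,"y": -37,"z": 0,"twist": -5.6},{"grip": 85,"x": -33,"y": -37,"z": 0,"twist": -5.6}]'

```text
t: 1.3
position: [0.4078, -0.0229, 0.4047]
orientation: [0.03, 1.0, 0.0, -0.0]
wrist_force: [0.8, -0.4, 1.5]
gripper_width: 0.0851
finger_force: 0.0
```

```bash
python3 - <<'E'
from h import *
s=monitor.state()
for k in('t','joint_positions','position'): print(k,np.round(s[k],3))
print(Rot.from_quat(s['orientation']).as_matrix().round(3))
E
```

```text
t 1.3
joint_positions [-0.236  0.068 -0.43   1.072  0.    -0.175]
position [ 0.408 -0.023  0.405]
[[-0.998  0.06   0.   ]
 [ 0.06   0.998  0.   ]
 [ 0.     0.    -1.   ]]
```

Emit:
play_rows --plan '[{"grip": 85,"x": 0,"y": 35,"z": -30,"twist": 0},{"grip": 85,"x": 0,"y": 35,"z": -30,"twist": 0},{"grip": 85,"x": -40,"y": 0,"z": -30,"twist": 0},{"grip": 85,"x": -40,"y": 0,"z": -30,"twist": 0},{"grip": 85,"x": -40,"y": 0,"z": -30,"twist": 0},{"grip": 85,"x": -40,"y": 0,"z": -30,"twist": 0},{"grip": 85,"x": -40,"y": 0,"z": 0,"twist": 0},{"grip": 85,"x": -40,"y": 0,"z": 0,"twist": 0},{"grip": 85,"x": -40,"y": 0,"z": 0,"twist": 0},{"grip": 85,"x": -40,"y": 0,"z": 0,"twist": 0}]'

```text
t: 2.3
position: [0.7044, 0.0309, 0.5808]
orientation: [0.032, 0.999, -0.0, 0.004]
wrist_force: [1.9, 0.4, 0.4]
gripper_width: 0.0851
finger_force: 0.0
```

```bash
cat > st.py <<'E'
from h import *
s=monitor.state(); M=Rot.from_quat(s['orientation']).as_matrix(); z=M[:,2]
print(s['t'],'q',np.round(s['joint_positions'],3),'p',np.round(s['position'],4),'g',np.round(np.array(s['position'])+.155*z,4))
print('lean',np.degrees(np.arccos(-z[2])).round(2),'az',np.degrees(np.arctan2(z[1],z[0])).round(1),'y',M[:,1].round(3),'F',np.round(s['wrist_force'],1),'w',round(s['gripper_width'],4),s['finger_force'])
E
python3 st.py
```

```text
2.3 q [-0.06   0.782  1.141  1.922 -0.     0.004] p [0.7044 0.0309 0.5808] g [0.7057 0.0308 0.4258]
lean 0.45 az -5.6 y [ 0.063  0.998 -0.   ] F [1.9 0.4 0.4] w 0.0851 0.0
```

Emit:
play_rows --plan '[{"grip": 85,"x": -40,"y": 0,"z": 0,"twist": 0},{"grip": 85,"x": -40,"y": 0,"z": 0,"twist": 0},{"grip": 85,"x": -40,"y": 0,"z": 0,"twist": 0},{"grip": 85,"x": -40,"y": 0,"z": 0,"twist": 0}]'

```text
t: 2.7
position: [0.727, 0.0153, 0.5648]
orientation: [0.032, 0.999, 0.006, 0.003]
wrist_force: [-0.3, -0.5, 0.1]
gripper_width: 0.0854
finger_force: 0.0
```

```bash
python3 st.py
```

```text
2.7 q [-0.082  0.909  1.365  2.021  0.012 -0.019] p [0.727  0.0153 0.5648] g [0.7281 0.0171 0.4099]
lean 0.77 az 57.3 y [0.063 0.998 0.012] F [-0.3 -0.5  0.1] w 0.0854 0.0
```

Emit:
play_rows --plan '[{"grip": 85,"x": 0,"y": 0,"z": -50,"twist": 0},{"grip": 85,"x": 0,"y": 0,"z": -50,"twist": 0},{"grip": 85,"x": 0,"y": 0,"z": -50,"twist": 0},{"grip": 85,"x": 0,"y": 0,"z": -50,"twist": 0}]'

```text
t: 3.1
position: [0.6734, 0.0167, 0.6805]
orientation: [0.032, 0.996, 0.002, 0.086]
wrist_force: [0.8, -0.5, 0.3]
gripper_width: 0.0848
finger_force: 0.0
```

```bash
python3 st.py
```

```text
3.1 q [-0.087  0.743  1.366  2.021  0.013 -0.021] p [0.6734 0.0167 0.6805] g [0.7    0.0165 0.5278]
lean 9.9 az -0.5 y [0.063 0.998 0.01 ] F [ 0.8 -0.5  0.3] w 0.0848 0.0
```

Emit:
play_rows --plan '[{"grip": 85,"x": 0,"y": 0,"z": -50,"twist": 0},{"grip": 85,"x": 0,"y": 0,"z": -50,"twist": 0},{"grip": 85,"x": 0,"y": 0,"z": -50,"twist": 0},{"grip": 85,"x": 0,"y": 0,"z": -50,"twist": 0},{"grip": 85,"x": 0,"y": 0,"z": -50,"twist": 0},{"grip": 85,"x": 0,"y": 0,"z": -50,"twist": 0},{"grip": 85,"x": 0,"y": 0,"z": -50,"twist": 0},{"grip": 85,"x": 0,"y": 0,"z": -50,"twist": 0}]'

```text
t: 3.9
position: [0.5186, 0.0298, 0.8725]
orientation: [0.032, 0.969, -0.007, 0.244]
wrist_force: [-0.0, 0.1, 0.1]
gripper_width: 0.0848
finger_force: 0.0
```

```bash
python3 st.py
```

```text
3.9 q [-0.087  0.422  1.366  2.021  0.011 -0.017] p [0.5186 0.0298 0.8725] g [0.592  0.0251 0.736 ]
lean 28.3 az -3.6 y [0.066 0.998 0.002] F [-0.   0.1  0.1] w 0.0848 0.0
```

Emit:
play_rows --plan '[{"grip": 85,"x": 0,"y": 0,"z": -50,"twist": 0},{"grip": 85,"x": 0,"y": 0,"z": -50,"twist": 0},{"grip": 85,"x": 0,"y": 0,"z": -50,"twist": 0},{"grip": 85,"x": 0,"y": 0,"z": -50,"twist": 0},{"grip": 85,"x": 0,"y": 0,"z": -50,"twist": 0},{"grip": 85,"x": 0,"y": 0,"z": -50,"twist": 0}]'

```text
t: 4.5
position: [0.3662, 0.0512, 0.9781]
orientation: [0.032, 0.933, -0.015, 0.358]
wrist_force: [0.5, 0.9, 1.1]
gripper_width: 0.0851
finger_force: 0.0
```

```bash
python3 st.py
```

```text
4.5 q [-0.052  0.182  1.366  2.021 -0.017  0.01 ] p [0.3662 0.0512 0.9781] g [0.4697 0.0431 0.863 ]
lean 42.03 az -4.5 y [ 0.072  0.997 -0.006] F [0.5 0.9 1.1] w 0.0851 0.0
```

```bash
cat > go.py <<'E'
import sys
from h import *
s=monitor.state(); M=Rot.from_quat(s['orientation']).as_matrix()
t=np.array([float(v) for v in sys.argv[1:4]]); d=(M.T@(t-np.array(s['position'])-.155*M[:,2]))*1000
n=int(np.ceil(np.linalg.norm(d)/48)); print('tool d mm',d.round(1),'rows',n,'per',(d/n).round(1)); print(M.round(4).tolist())
E
python3 go.py 0.345 -0.333 0.185
```

```text
tool d mm [ 527.7 -380.3  439.9] rows 17 per [ 31.  -22.4  25.9]
[[-0.7412, 0.0715, 0.6675], [0.0494, 0.9974, -0.052], [-0.6695, -0.0056, -0.7428]]
```

Emit:
play_rows --plan '[{"grip": 85,"x": 31,"y": -22,"z": 26,"twist": 0},{"grip": 85,"x": 31,"y": -22,"z": 26,"twist": 0},{"grip": 85,"x": 31,"y": -22,"z": 26,"twist": 0},{"grip": 85,"x": 31,"y": -22,"z": 26,"twist": 0},{"grip": 85,"x": 31,"y": -22,"z": 26,"twist": 0},{"grip": 85,"x": 31,"y": -22,"z": 26,"twist": 0},{"grip": 85,"x": 31,"y": -22,"z": 26,"twist": 0},{"grip": 85,"x": 31,"y": -22,"z": 26,"twist": 0},{"grip": 85,"x": 31,"y": -22,"z": 26,"twist": 0},{"grip": 85,"x": 31,"y": -22,"z": 26,"twist": 0},{"grip": 85,"x": 31,"y": -22,"z": 26,"twist": 0},{"grip": 85,"x": 31,"y": -22,"z": 26,"twist": 0}]'

```text
t: 5.7
position: [0.2971, -0.1718, 0.5838]
orientation: [0.032, 0.934, -0.017, 0.356]
wrist_force: [0.6, -0.7, -1.2]
gripper_width: 0.085
finger_force: 0.0
```

```bash
python3 st.py;python3 go.py 0.345 -0.333 0.185
```

```text
5.7 q [-0.981 -0.406 -0.472  0.997  0.549 -0.768] p [ 0.2971 -0.1718  0.5838] g [ 0.4    -0.1803  0.4682]
lean 41.78 az -4.7 y [ 0.072  0.997 -0.01 ] F [ 0.6 -0.7 -1.2] w 0.085 0.0
tool d mm [ 222.4 -153.5  183.1] rows 7 per [ 31.8 -21.9  26.2]
[[-0.7443, 0.0718, 0.664], [0.0472, 0.9974, -0.0549], [-0.6662, -0.0096, -0.7457]]
```

Emit:
play_rows --plan '[{"grip": 85,"x": 32,"y": -22,"z": 26,"twist": 0},{"grip": 85,"x": 32,"y": -22,"z": 26,"twist": 0},{"grip": 85,"x": 32,"y": -22,"z": 26,"twist": 0},{"grip": 85,"x": 32,"y": -22,"z": 26,"twist": 0},{"grip": 85,"x": 32,"y": -22,"z": 26,"twist": 0},{"grip": 70,"x": 31,"y": -22,"z": 26,"twist": 0},{"grip": 60,"x": 31,"y": -22,"z": 26,"twist": 0},{"grip": 60,"x": 0,"y": 0,"z": 0,"twist": 0}]'

```text
t: 6.5
position: [0.2411, -0.3248, 0.298]
orientation: [0.034, 0.935, -0.014, 0.354]
wrist_force: [0.2, 0.0, 1.4]
gripper_width: 0.0598
finger_force: 0.0
```

```bash
python3 st.py; python3 - <<'E'
from h import *
snap('wrist','w1'); W,ok,p=cloud('w1')
hsv=cv2.cvtColor(p,cv2.COLOR_BGR2HSV)
m=ok&(W[...,0]>.40)&(W[...,0]<.55)&(W[...,1]>-.40)&(W[...,1]<-.28)
def rep(n,q):
    if len(q)>20: print(n,len(q),np.percentile(q,[2,50,98],axis=0).round(4).tolist(),cv2.minAreaRect((q[:,:2]*1000).astype(np.float32)))
yel=m&(hsv[...,0]>15)&(hsv[...,0]<32)&(hsv[...,1]>120)&(W[...,2]>.045)&(W[...,2]<.14)
rep('case',W[yel]); rep('foot',W[m&(W[...,2]>.015)&(W[...,2]<.021)])
E
```

```text
6.5 q [-1.362  0.076 -0.876  0.376  0.689 -1.202] p [ 0.2411 -0.3248  0.298 ] g [ 0.3434 -0.3325  0.1818]
lean 41.45 az -4.3 y [ 0.074  0.997 -0.001] F [0.2 0.  1.4] w 0.0598 0.0
case 4725 [[0.4173, -0.3524, 0.0503], [0.4256, -0.3379, 0.0979], [0.4709, -0.3232, 0.1213]] ((447.83026123046875, -338.93365478515625), (30.9075984954834, 63.321693420410156), 86.94278717041016)
foot 2464 [[0.4271, -0.3946, 0.0155], [0.4453, -0.3381, 0.0176], [0.5026, -0.3083, 0.0202]] ((475.9266357421875, -353.8893127441406), (92.22443389892578, 99.86458587646484), 87.69849395751953)
```

View pics/w1.png

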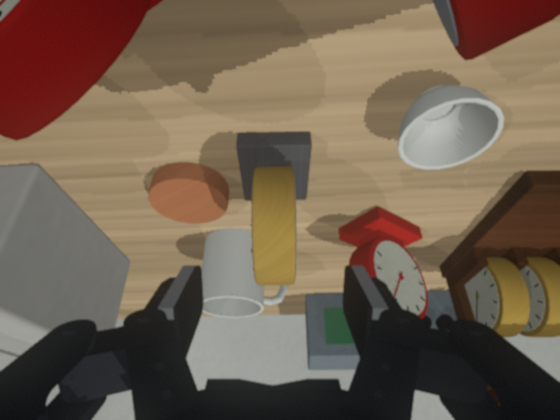

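```bash
python3 go.py 0.424 -0.338 0.085; python3 - <<'E'
from h import *
for f in('top0','w1'):
    W,ok,p=cloud(f); h=cv2.cvtColor(p,cv2.COLOR_BGR2HSV); m=(ok&((h[...,0]<6)|(h[...,0]>174))&(h[...,1]>200)&(h[...,2]>70)&(W[...,0]<.45)&(W[...,1]<-.1)&(W[...,2]<.2)).astype(np.uint8)
    n,l,s,c=cv2.connectedComponentsWithStats(m)
    for i in range(1,n):
        if s[i,4]>60: q=W[l==i]; print(f,c[i].round(),np.percentile(q,[2,98],axis=0).round(3).tolist())
E
```

```text
tool d mm [  6.    0.2 127.4] rows 3 per [ 2.   0.1 42.5]
[[-0.7466, 0.0731, 0.6613], [0.0528, 0.9973, -0.0505], [-0.6632, -0.0028, -0.7485]]
top0 [447. 278.] [[0.295, -0.6, 0.011], [0.361, -0.521, 0.124]]
top0 [402. 289.] [[0.261, -0.465, 0.013], [0.327, -0.385, 0.125]]
top0 [346. 299.] [[0.215, -0.292, 0.014], [0.301, -0.223, 0.124]]
w1 [59. 52.] [[0.265, -0.431, 0.083], [0.3, -0.382, 0.122]]
w1 [508.  13.] [[0.266, -0.272, 0.112], [0.281, -0.238, 0.122]]
```

Emit:
play_rows --plan '[{"grip": 60,"x": 2,"y": 0,"z": 32,"twist": 0},{"grip": 60,"x": 2,"y": 0,"z": 32,"twist": 0},{"grip": 60,"x": 2,"y": 0,"z": 32,"twist": 0},{"grip": 60,"x": 0,"y": 0,"z": 31,"twist": 0},{"grip": 60,"x": 0,"y": 0,"z": 0,"twist": 0}]'

```text
t: 7.05
position: [0.3237, -0.33, 0.203]
orientation: [0.031, 0.934, -0.016, 0.355]
wrist_force: [-0.3, 0.8, 0.0]
gripper_width: 0.0601
finger_force: 0.0
```

```bash
python3 st.py
```

```text
7.05 q [-1.151  0.343 -0.939 -0.113  0.624 -0.953] p [ 0.3237 -0.33    0.203 ] g [ 0.4264 -0.3379  0.0872]
lean 41.67 az -4.4 y [ 0.069  0.998 -0.007] F [-0.3  0.8  0. ] w 0.0601 0.0
```

Emit:
play_rows --plan '[{"grip": 20,"x": 0,"y": 0,"z": 0,"twist": 0},{"grip": 20,"x": 0,"y": 0,"z": 0,"twist": 0},{"grip": 20,"x": 0,"y": 0,"z": 0,"twist": 0},{"grip": 20,"x": 0,"y": 0,"z": 0,"twist": 0},{"grip": 20,"x": 0,"y": 0,"z": 0,"twist": 0},{"grip": 20,"x": -7,"y": 0,"z": -7,"twist": 0},{"grip": 20,"x": -13,"y": 0,"z": -15,"twist": 0},{"grip": 20,"x": -20,"y": 0,"z": -23,"twist": 0},{"grip": 20,"x": 0,"y": 0,"z": 0,"twist": 0}]' --squeeze 100

```text
t: 7.95
position: [0.322, -0.3314, 0.2667]
orientation: [0.032, 0.934, -0.018, 0.356]
wrist_force: [0.1, -0.1, -5.4]
gripper_width: 0.0301
finger_force: 99.8
```

```bash
python3 st.py; python3 - <<'E'
from h import *
p,d,m=snap('wrist','w2'); q=snap('scene','s2')[0]
cv2.imwrite('pics/c2.png',np.hstack([p[40:340,120:420],cv2.resize(q[130:230,160:290],(390,300),interpolation=3)]))
E
```

```text
7.95 q [-1.155  0.197 -0.872  0.097  0.624 -0.955] p [ 0.322  -0.3314  0.2667] g [ 0.4249 -0.3402  0.1511]
lean 41.78 az -4.9 y [ 0.072  0.997 -0.012] F [ 0.1 -0.1 -5.4] w 0.0301 99.81374502182007
```

View pics/c2.png

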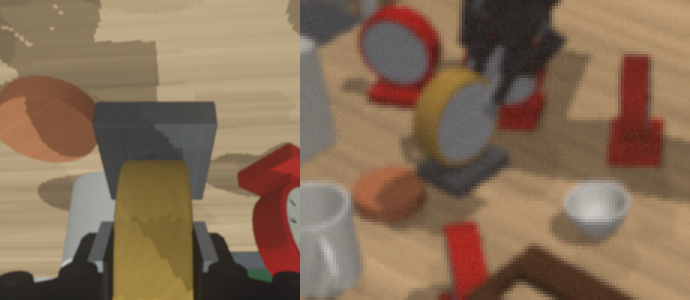

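The gauge hangs from the fingers: foot at crop (155,145), case at (155,220), clear of the capsule. Next I'll measure its pose in the hand.

```bash
cat > held.py <<'E'
import sys
from h import *
def held(f):
    s=monitor.state(); M=Rot.from_quat(s['orientation']).as_matrix(); g=np.array(s['position'])+.155*M[:,2]
    W,ok,p=cloud(f); h=cv2.cvtColor(p,cv2.COLOR_BGR2HSV)
    L=(W-g)@M   # tool axes about the grasp point
    D=W-g
    m=ok&(abs(D[...,1])<.045)&(D[...,0]>-.02)&(D[...,0]<.09)&(D[...,2]<-.045)&(D[...,2]>-.095)&(h[...,1]<90)
    q=D[m]
    # dominant upward plane = foot top
    zs=np.arange(-.095,-.045,.001); k=zs[np.argmax([np.sum(abs(q[:,2]-z)<.003) for z in zs])]
    a=q[abs(q[:,2]-k)<.006]
    for _ in range(4):
        c=a.mean(0); n=np.linalg.svd(a-c,full_matrices=False)[2][2]; n*=np.sign(n[2]); a=q[abs((q-c)@n)<.002]
    r=cv2.minAreaRect((a[:,:2]*1000).astype(np.float32))
    print('foot top: n',len(a),'normal',n.round(3),'z rel g',c.round(4),'x range',np.percentile(a[:,0],[1,99]).round(4),'y',np.percentile(a[:,1],[1,99]).round(4),r)
    y=ok&(h[...,0]>15)&(h[...,0]<32)&(h[...,1]>120)&(abs(D[...,1])<.03)&(D[...,2]<.05)&(D[...,2]>-.06)&(D[...,0]>-.03)&(D[...,0]<.1)
    b=D[y]; r=cv2.minAreaRect((b[:,:2]*1000).astype(np.float32)); print('case',np.percentile(b,[1,50,99],axis=0).round(4).tolist(),r)
    # circle fit of the rim in the x-z plane
    X=b[:,0];Z=b[:,2]; A=np.c_[2*X,2*Z,np.ones(len(X))]; xc,zc,k=np.linalg.lstsq(A,X**2+Z**2,rcond=None)[0]; print('rim centre rel g',xc.round(4),zc.round(4),'R',np.sqrt(k+xc**2+zc**2).round(4)); print('g',g.round(4))
held(sys.argv[1])
E
python3 held.py w2; python3 go.py 0.42 -0.335 0.28
```

```text
foot top: n 5054 normal [-0.002  0.001  1.   ] z rel g [ 0.0235 -0.001  -0.0681] x range [0.0026 0.0777] y [-0.0344  0.029 ] ((42.58879089355469, -3.164775848388672), (64.0245132446289, 80.36412048339844), 86.94331359863281)
case [[-0.0068, -0.0158, -0.0465], [-0.0015, -0.0008, 0.0022], [0.0189, 0.0143, 0.0288]] ((5.901771545410156, -1.0365734100341797), (31.736003875732422, 32.702186584472656), 89.15531921386719)
rim centre rel g 0.0427 -0.0137 R 0.0486
g [ 0.4241 -0.3388  0.1477]
tool d mm [ -84.6    2.4 -101.9] rows 3 per [-28.2   0.8 -34. ]
[[-0.7461, 0.0724, 0.6619], [0.0487, 0.9973, -0.0543], [-0.664, -0.0083, -0.7477]]
```

Emit:
play_rows --plan '[{"grip": 20,"x": -14,"y": 0,"z": -17,"twist": 0},{"grip": 20,"x": -24,"y": 1,"z": -29,"twist": 0},{"grip": 20,"x": -24,"y": 1,"z": -29,"twist": 0},{"grip": 20,"x": -23,"y": 10,"z": -27,"twist": 0},{"grip": 20,"x": -1,"y": 20,"z": 1,"twist": 0},{"grip": 20,"x": -2,"y": 32,"z": 2,"twist": 0},{"grip": 20,"x": -3,"y": 40,"z": 2,"twist": 0},{"grip": 20,"x": -3,"y": 40,"z": 2,"twist": 0},{"grip": 20,"x": -3,"y": 40,"z": 2,"twist": 0},{"grip": 20,"x": -3,"y": 40,"z": 2,"twist": 0},{"grip": 20,"x": -3,"y": 40,"z": 2,"twist": 0},{"grip": 20,"x": -2,"y": 40,"z": 2,"twist": 0}]'

```text
t: 9.25
position: [0.3633, -0.026, 0.3942]
orientation: [0.033, 0.935, -0.015, 0.354]
wrist_force: [1.5, -0.3, -4.9]
gripper_width: 0.03
finger_force: 100.3
```

```bash
python3 st.py; python3 go.py 0.489 0.14 0.25
```

```text
9.25 q [-0.348 -0.338 -0.974  0.228  0.178 -0.212] p [ 0.3633 -0.026   0.3942] g [ 0.4657 -0.034   0.2781]
lean 41.49 az -4.5 y [ 0.072  0.997 -0.005] F [ 1.5 -0.3 -4.9] w 0.03 100.31678795814514
tool d mm [ 10.1 175.4  27.5] rows 4 per [ 2.5 43.8  6.9]
[[-0.7474, 0.0724, 0.6605], [0.0511, 0.9974, -0.0515], [-0.6625, -0.0047, -0.7491]]
```

Emit:
play_rows --plan '[{"grip": 20,"x": 2,"y": 38,"z": 5,"twist": 0},{"grip": 20,"x": 2,"y": 38,"z": 5,"twist": 0},{"grip": 20,"x": 2,"y": 38,"z": 5,"twist": 0},{"grip": 20,"x": 2,"y": 35,"z": 5,"twist": 0},{"grip": 20,"x": 2,"y": 20,"z": 5,"twist": 0},{"grip": 20,"x": 0,"y": 6,"z": 2,"twist": 0},{"grip": 20,"x": 0,"y": 0,"z": 0,"twist": 0}]'

```text
t: 9.95
position: [0.3866, 0.1463, 0.3662]
orientation: [0.031, 0.935, -0.015, 0.353]
wrist_force: [-0.2, -0.9, -4.8]
gripper_width: 0.03
finger_force: 101.1
```

```bash
python3 st.py; python3 - <<'E'
from h import *
p,d,m=snap('wrist','w3')
W,ok,_=cloud('w3')
for lo,hi in((.013,.027),(.18,.2)):
    q=W[ok&(W[...,2]>lo)&(W[...,2]<hi)&(W[...,0]>.47)&(W[...,0]<.8)&(W[...,1]>-.15)&(W[...,1]<.26)]
    print(lo,len(q),np.median(q[:,2]) if len(q) else 0, np.percentile(q,[.5,99.5],axis=0).round(4).tolist() if len(q) else 0)
    # near edge: min x per y-bin, line fit
    ys=np.arange(-.1,.23,.01); e=[(y,np.percentile(q[abs(q[:,1]-y)<.005,0],1)) for y in ys if (abs(q[:,1]-y)<.005).sum()>20]
    e=np.array(e); print(e.round(4).tolist())
    if len(e)>4: f=np.polyfit(e[:,0],e[:,1],1); print('edge x= %.4f*y+%.4f'%tuple(f),'res',np.abs(np.polyval(f,e[:,0])-e[:,1]).max())
# nearest left/right edge of deck
E
python3 held.py w3
```

```text
9.95 q [ 0.266 -0.143 -0.932  0.089 -0.225  0.252] p [0.3866 0.1463 0.3662] g [0.4888 0.1384 0.2499]
lean 41.39 az -4.4 y [ 0.069  0.998 -0.007] F [-0.2 -0.9 -4.8] w 0.03 101.05041146278381
0.013 43665 0.019605188964172682 [[0.4999, -0.0948, 0.0138], [0.706, 0.2306, 0.0253]]
[[-0.1, 0.5402], [-0.09, 0.5062], [-0.08, 0.4979], [-0.07, 0.4985], [-0.06, 0.4991], [-0.05, 0.4996], [-0.04, 0.5004], [-0.03, 0.5009], [-0.02, 0.5015], [-0.01, 0.5023], [-0.0, 0.5027], [0.01, 0.5035], [0.02, 0.5042], [0.03, 0.5047], [0.04, 0.5054], [0.05, 0.506], [0.06, 0.5067], [0.07, 0.5072], [0.08, 0.5079], [0.09, 0.5085], [0.1, 0.509], [0.11, 0.5097], [0.12, 0.5102], [0.13, 0.511], [0.14, 0.5116], [0.15, 0.5123], [0.16, 0.5128], [0.17, 0.5133], [0.18, 0.514], [0.19, 0.5146], [0.2, 0.5154], [0.21, 0.516], [0.22, 0.5166]]
edge x= 0.0346*y+0.5061 res 0.037601129044100956
0.18 7331 0.18868145627139843 [[0.4949, -0.1016, 0.1801], [0.7111, 0.2245, 0.1989]]
[[-0.1, 0.6303], [-0.09, 0.6305], [-0.08, 0.6311], [-0.07, 0.6318], [-0.06, 0.6324], [-0.05, 0.6331], [-0.04, 0.6335], [-0.03, 0.6342], [-0.02, 0.6347], [-0.01, 0.6355], [-0.0, 0.6359], [0.01, 0.6371], [0.02, 0.6371], [0.03, 0.6378], [0.04, 0.6384], [0.05, 0.639], [0.06, 0.6397], [0.12, 0.4955], [0.13, 0.4935], [0.14, 0.4937], [0.15, 0.4945], [0.2, 0.6484], [0.21, 0.6491], [0.22, 0.6498]]
edge x= -0.2068*y+0.6203 res 0.10007479064318486
foot top: n 5064 normal [ 0.004 -0.005  1.   ] z rel g [ 0.022   0.0016 -0.0722] x range [0.0012 0.0763] y [-0.0316  0.0317] ((40.658199310302734, -0.37854766845703125), (63.965755462646484, 79.7437515258789), 87.20646667480469)
case [[-0.0079, -0.0136, -0.0507], [-0.0025, 0.0014, -0.0019], [0.0182, 0.0164, 0.0248]] ((6.350909233093262, 0.9856424331665039), (31.62783432006836, 30.160131454467773), 87.77537536621094)
rim centre rel g 0.042 -0.018 R 0.049
g [0.489  0.1376 0.2505]
```

View pics/w3.png

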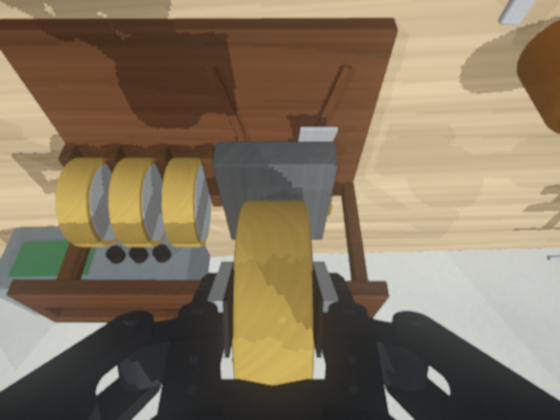

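The wrist view shows the held gauge at (275,250) in front of the channel, the guide walls at (228,100) and (330,95), and the catch nose at (318,134). The near deck edge agrees with my stand pose to 1 mm.

```bash
python3 go.py 0.500 0.137 0.118
```

```text
tool d mm [ 79.4   1.  106.6] rows 3 per [26.5  0.3 35.5]
[[-0.7481, 0.0707, 0.6598], [0.0486, 0.9975, -0.0518], [-0.6618, -0.0067, -0.7496]]
```

Emit:
play_rows --plan '[{"grip": 20,"x": 10,"y": 0,"z": 14,"twist": 0},{"grip": 20,"x": 20,"y": 1,"z": 27,"twist": 0},{"grip": 20,"x": 22,"y": 0,"z": 29,"twist": 0},{"grip": 20,"x": 18,"y": 0,"z": 24,"twist": 0},{"grip": 20,"x": 9,"y": 0,"z": 12,"twist": 0},{"grip": 20,"x": 0,"y": 0,"z": 0,"twist": 0}]'

```text
t: 10.6
position: [0.3977, 0.1439, 0.234]
orientation: [0.033, 0.935, -0.016, 0.352]
wrist_force: [-0.0, -0.1, -4.0]
gripper_width: 0.0301
finger_force: 101.0
```

```bash
python3 st.py; python3 - <<'E'
from h import *
snap('wrist','w4')
E
python3 held.py w4
```

```text
10.6 q [ 0.252  0.194 -1.13  -0.446 -0.218  0.243] p [0.3977 0.1439 0.234 ] g [0.4997 0.1355 0.1176]
lean 41.31 az -4.7 y [ 0.074  0.997 -0.007] F [-0.  -0.1 -4. ] w 0.0301 101.01728439331055
foot top: n 5061 normal [ 0.006 -0.004  1.   ] z rel g [ 0.0212  0.0002 -0.0732] x range [0.0003 0.0755] y [-0.0333  0.0303] ((39.78197479248047, -1.8629837036132812), (63.90330505371094, 79.79500579833984), 86.87036895751953)
case [[-0.0087, -0.015, -0.0516], [-0.0032, 0.0001, -0.003], [0.0175, 0.0152, 0.0238]] ((5.251920700073242, -0.2856407165527344), (31.75443458557129, 30.140581130981445), 87.4748764038086)
rim centre rel g 0.0411 -0.019 R 0.0488
g [0.5005 0.1359 0.1191]
```

Emit:
play_rows --plan '[{"grip": 20,"x": 1.3,"y": 2,"z": 1.5,"twist": 0},{"grip": 20,"x": 1.3,"y": 0,"z": 1.5,"twist": 0},{"grip": 20,"x": 0.7,"y": 0,"z": 0.8,"twist": 0},{"grip": 20,"x": 0,"y": 0,"z": 0,"twist": 0}]'

```text
t: 11.05
position: [0.3989, 0.1475, 0.2315]
orientation: [0.032, 0.934, -0.015, 0.355]
wrist_force: [-0.4, 0.1, -4.5]
gripper_width: 0.0303
finger_force: 100.9
```

Emit:
play_rows --plan '[{"grip": 20,"x": 0.7,"y": 0,"z": 0.8,"twist": 0},{"grip": 20,"x": 0,"y": 0,"z": 0,"twist": 0}]'

```text
t: 11.25
position: [0.3988, 0.1475, 0.2301]
orientation: [0.032, 0.934, -0.015, 0.355]
wrist_force: [-0.1, 0.1, -5.1]
gripper_width: 0.0299
finger_force: 100.9
```

Emit:
play_rows --plan '[{"grip": 20,"x": 0.7,"y": 0,"z": 0.8,"twist": 0},{"grip": 20,"x": 0,"y": 0,"z": 0,"twist": 0}]'

```text
t: 11.45
position: [0.3987, 0.1474, 0.2288]
orientation: [0.032, 0.934, -0.015, 0.355]
wrist_force: [-0.3, 0.2, -5.7]
gripper_width: 0.0299
finger_force: 100.9
```

Emit:
play_rows --plan '[{"grip": 20,"x": 0.7,"y": 0,"z": 0.8,"twist": 0},{"grip": 20,"x": 0.7,"y": 0,"z": 0.8,"twist": 0},{"grip": 20,"x": 0,"y": 0,"z": 0,"twist": 0}]'

```text
t: 11.75
position: [0.3987, 0.1474, 0.2266]
orientation: [0.032, 0.934, -0.015, 0.355]
wrist_force: [-0.7, -0.5, -5.0]
gripper_width: 0.03
finger_force: 100.9
```

Emit:
play_rows --plan '[{"grip": 20,"x": 0.7,"y": 0,"z": 0.8,"twist": 0},{"grip": 20,"x": 0,"y": 0,"z": 0,"twist": 0}]'

```text
t: 11.95
position: [0.3987, 0.1474, 0.2256]
orientation: [0.032, 0.934, -0.015, 0.355]
wrist_force: [-0.1, -0.1, -4.3]
gripper_width: 0.0304
finger_force: 100.9
```

Emit:
play_rows --plan '[{"grip": 20,"x": 0.7,"y": 0,"z": 0.8,"twist": 0},{"grip": 20,"x": 0,"y": 0,"z": 0,"twist": 0}]'

```text
t: 12.15
position: [0.399, 0.1475, 0.225]
orientation: [0.032, 0.934, -0.015, 0.355]
wrist_force: [-3.2, 0.3, 0.4]
gripper_width: 0.0299
finger_force: 101.8
```

Foot is on the deck. Sliding in, with a force check after each stretch.

Emit:
play_rows --plan '[{"grip": 20,"x": -3.7,"y": 0,"z": 3.3,"twist": 0},{"grip": 20,"x": -6,"y": 0,"z": 5.3,"twist": 0},{"grip": 20,"x": -7.5,"y": 0,"z": 6.6,"twist": 0},{"grip": 20,"x": -7.5,"y": 0,"z": 6.6,"twist": 0},{"grip": 20,"x": -7.5,"y": 0,"z": 6.6,"twist": 0},{"grip": 20,"x": -5,"y": 0,"z": 4.4,"twist": 0}]'

```text
t: 12.75
position: [0.4488, 0.1439, 0.2251]
orientation: [0.032, 0.934, -0.015, 0.355]
wrist_force: [-5.2, 1.4, 4.1]
gripper_width: 0.0299
finger_force: 102.5
```

```bash
python3 st.py; python3 - <<'E'
from h import *
snap('wrist','w5')
E
python3 held.py w5
```

```text
12.75 q [ 0.217  0.283 -1.037 -0.455 -0.194  0.215] p [0.4488 0.1439 0.2251] g [0.5515 0.136  0.1093]
lean 41.64 az -4.4 y [ 0.071  0.997 -0.006] F [-5.2  1.4  4.1] w 0.0299 102.47059106826782
foot top: n 5054 normal [-0.004 -0.004  1.   ] z rel g [ 0.0215  0.0007 -0.0717] x range [0.0008 0.0744] y [-0.0325  0.031 ] ((39.55091094970703, 5.841560363769531), (79.21147155761719, 78.79297637939453), 88.71163177490234)
case [[-0.0086, -0.0144, -0.0505], [-0.0033, 0.0007, -0.0016], [0.0172, 0.0157, 0.0252]] ((5.5211896896362305, 6.894554138183594), (44.98657989501953, 29.874425888061523), 88.13827514648438)
rim centre rel g 0.0411 -0.0174 R 0.0488
g [0.5525 0.1359 0.1095]
```

Emit:
play_rows --plan '[{"grip": 20,"x": -5,"y": -0.2,"z": 4.2,"twist": 0},{"grip": 20,"x": -7.5,"y": -0.3,"z": 6.5,"twist": 0},{"grip": 20,"x": -7.5,"y": -0.3,"z": 6.6,"twist": 0},{"grip": 20,"x": -7.5,"y": -0.2,"z": 6.6,"twist": 0}]'

```text
t: 13.2
position: [0.4845, 0.1403, 0.2252]
orientation: [0.032, 0.934, -0.015, 0.355]
wrist_force: [-5.3, 1.2, 2.3]
gripper_width: 0.0301
finger_force: 102.2
```

Emit:
play_rows --plan '[{"grip": 20,"x": -7.5,"y": 0,"z": 6.6,"twist": 0},{"grip": 20,"x": -7.5,"y": 0,"z": 6.6,"twist": 0},{"grip": 20,"x": -5,"y": 0,"z": 4.4,"twist": 0}]'

```text
t: 13.5
position: [0.5114, 0.1384, 0.2253]
orientation: [0.032, 0.934, -0.015, 0.355]
wrist_force: [-6.8, 0.9, 3.5]
gripper_width: 0.0303
finger_force: 102.4
```

```bash
python3 st.py; python3 - <<'E'
from h import *
p=snap('wrist','w6')[0]; q=snap('scene','s6')[0]; t=snap('top','t6')[0]
cv2.imwrite('pics/c6.png',np.hstack([cv2.resize(q[200:350,205:375],(453,400),interpolation=3),cv2.resize(p,(340,400))]))
E
python3 held.py w6
```

```text
13.5 q [ 0.173  0.353 -0.902 -0.394 -0.166  0.181] p [0.5114 0.1384 0.2253] g [0.6139 0.1304 0.1094]
lean 41.59 az -4.5 y [ 0.071  0.997 -0.006] F [-6.8  0.9  3.5] w 0.0303 102.3572301864624
foot top: n 4613 normal [-0.002 -0.004  1.   ] z rel g [ 0.0221 -0.0018 -0.0714] x range [0.0019 0.0786] y [-0.0326  0.0309] ((45.04505157470703, 6.790805816650391), (80.3628921508789, 85.69135284423828), 87.07269287109375)
case [[-0.0075, -0.0144, -0.05], [-0.0021, 0.0007, -0.0012], [0.0182, 0.0157, 0.0255]] ((6.56954288482666, 0.16715621948242188), (31.69040870666504, 30.115150451660156), 87.32794952392578)
rim centre rel g 0.0423 -0.0171 R 0.0489
g [0.6138 0.1303 0.1092]
```

View pics/c6.png

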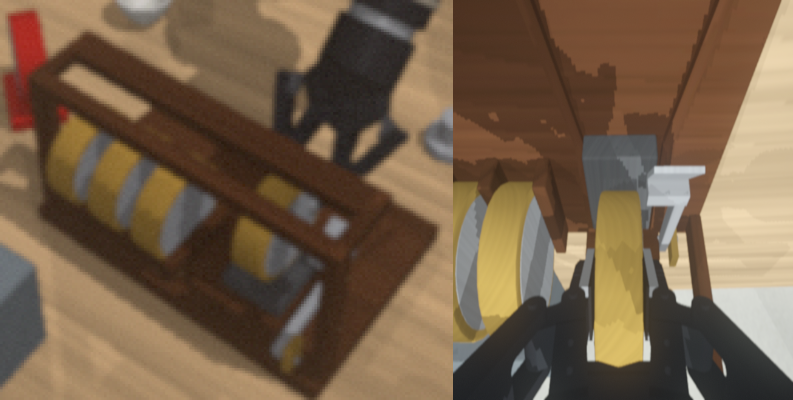

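The scene view shows the gauge under the front rail at (265,240), pushed by the leaning fingers. In the wrist view the catch at (680,190) rides on the foot's left edge, clear of the fingers. About 25 mm remain.

Emit:
play_rows --plan '[{"grip": 20,"x": -5,"y": 0,"z": 4.4,"twist": 0},{"grip": 20,"x": -5,"y": 0,"z": 4.4,"twist": 0},{"grip": 20,"x": -3,"y": 0,"z": 2.7,"twist": 0},{"grip": 20,"x": -2.3,"y": 0,"z": 2,"twist": 0}]'

```text
t: 14.05
position: [0.5312, 0.1371, 0.2254]
orientation: [0.032, 0.934, -0.015, 0.355]
wrist_force: [-6.3, 1.7, 4.3]
gripper_width: 0.0303
finger_force: 102.4
```

Emit:
play_rows --plan '[{"grip": 20,"x": -1.5,"y": 0,"z": 1.3,"twist": 0},{"grip": 20,"x": -0.75,"y": 0,"z": 0.7,"twist": 0}]'

```text
t: 14.25
position: [0.5341, 0.1369, 0.2253]
orientation: [0.032, 0.934, -0.015, 0.355]
wrist_force: [-5.8, 2.0, 3.2]
gripper_width: 0.0301
finger_force: 102.3
```

Emit:
play_rows --plan '[{"grip": 20,"x": -1.5,"y": 0,"z": 1.3,"twist": 0}]'

```text
t: 14.35
position: [0.5359, 0.1368, 0.2254]
orientation: [0.032, 0.934, -0.015, 0.355]
wrist_force: [-3.8, -0.0, 0.4]
gripper_width: 0.03
finger_force: 101.8
```

Emit:
play_rows --plan '[{"grip": 20,"x": -0.75,"y": 0,"z": 0.7,"twist": 0}]'

```text
t: 14.45
position: [0.5372, 0.1366, 0.2254]
orientation: [0.032, 0.934, -0.015, 0.355]
wrist_force: [-4.4, 0.2, 1.2]
gripper_width: 0.03
finger_force: 101.7
```

The force fell at 0.536, so the catch probably dropped. Looking.

```bash
python3 - <<'E'
from h import *
p=snap('wrist','w7')[0]
a=cv2.resize(p[100:300,180:420],(396,330),interpolation=3)
b=cv2.resize(cv2.imread('pics/w6.png')[100:300,180:420],(396,330),interpolation=3)
cv2.imwrite('pics/c7.png',np.hstack([b,a]))
E
python3 held.py w7
```

```text
foot top: n 5903 normal [ 0.008 -0.013  1.   ] z rel g [ 0.0186  0.0059 -0.0713] x range [-0.0107  0.0778] y [-0.0325  0.0438] ((36.992923736572266, 7.1783447265625), (80.19371795654297, 99.87899780273438), 87.15872192382812)
case [[-0.0078, -0.0145, -0.0501], [-0.0025, 0.0006, -0.0014], [0.018, 0.0157, 0.0254]] ((6.039257049560547, 0.1520404815673828), (31.954851150512695, 29.580524444580078), 87.41773986816406)
rim centre rel g 0.042 -0.0172 R 0.0489
g [0.64   0.1287 0.1094]
```

View pics/c7.png

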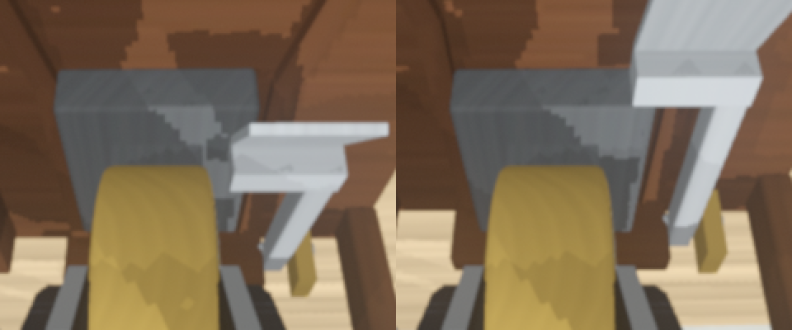

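```bash
python3 - <<'E'
from h import *
print('w6',world('w6',[(340,178),(370,190),(355,205)]).round(4).tolist())
print('w7',world('w7',[(340,140),(361,142),(385,140),(361,156),(375,115)]).round(4).tolist())
E
```

```text
w6 [[0.5995, 0.1602, 0.0614], [0.632, 0.1801, 0.0444], [0.6329, 0.1715, 0.0529]]
w7 [[0.6293, 0.1613, 0.0357], [0.63, 0.171, 0.0369], [0.6306, 0.1823, 0.0358], [0.6367, 0.1716, 0.0396], [0.6144, 0.1749, 0.0365]]
```

Nose top is at z 36–40 mm and now lies behind the foot (it was 53 mm and up while riding), so the catch has dropped. Gentle tug back in small steps.

Emit:
play_rows --plan '[{"grip": 20,"x": 0.75,"y": 0,"z": -0.66,"twist": 0},{"grip": 20,"x": 0.75,"y": 0,"z": -0.66,"twist": 0}]'

```text
t: 14.7
position: [0.5355, 0.1367, 0.2253]
orientation: [0.032, 0.934, -0.015, 0.355]
wrist_force: [1.8, 0.9, -3.6]
gripper_width: 0.0299
finger_force: 101.0
```

Emit:
play_rows --plan '[{"grip": 20,"x": 0.75,"y": 0,"z": -0.66,"twist": 0}]'

```text
t: 14.8
position: [0.5345, 0.1367, 0.2253]
orientation: [0.032, 0.934, -0.015, 0.355]
wrist_force: [1.2, 1.2, -3.7]
gripper_width: 0.03
finger_force: 100.9
```

Emit:
play_rows --plan '[{"grip": 20,"x": 0.37,"y": 0,"z": -0.33,"twist": 0}]'

```text
t: 14.9
position: [0.5341, 0.1368, 0.2254]
orientation: [0.032, 0.934, -0.015, 0.355]
wrist_force: [4.0, 1.6, -5.7]
gripper_width: 0.0301
finger_force: 100.7
```

Emit:
play_rows --plan '[{"grip": 20,"x": 0.2,"y": 0,"z": -0.15,"twist": 0},{"grip": 20,"x": 0,"y": 0,"z": 0,"twist": 0}]'

```text
t: 15.1
position: [0.534, 0.1368, 0.2254]
orientation: [0.032, 0.934, -0.015, 0.355]
wrist_force: [4.1, 1.4, -6.0]
gripper_width: 0.03
finger_force: 100.6
```

Emit:
play_rows --plan '[{"grip": 20,"x": 0,"y": 0,"z": 0,"twist": 0}]'

```text
t: 15.2
position: [0.5339, 0.1368, 0.2254]
orientation: [0.032, 0.934, -0.015, 0.355]
wrist_force: [4.8, 0.2, -6.3]
gripper_width: 0.0303
finger_force: 100.6
```

Emit:
play_rows --plan '[{"grip": 20,"x": 0.4,"y": 0,"z": -0.1,"twist": 0},{"grip": 20,"x": 0,"y": 0,"z": 0,"twist": 0},{"grip": 20,"x": 0,"y": 0,"z": 0,"twist": 0}]'

```text
t: 15.5
position: [0.5337, 0.1368, 0.2254]
orientation: [0.032, 0.934, -0.015, 0.355]
wrist_force: [5.4, 0.8, -6.3]
gripper_width: 0.0297
finger_force: 100.5
```

Emit:
play_rows --plan '[{"grip": 20,"x": 0,"y": 0,"z": 0,"twist": 0},{"grip": 20,"x": 0,"y": 0,"z": 0,"twist": 0},{"grip": 20,"x": 0,"y": 0,"z": 0,"twist": 0},{"grip": 20,"x": 0,"y": 0,"z": 0,"twist": 0}]'

```text
t: 15.9
position: [0.5337, 0.1368, 0.2254]
orientation: [0.032, 0.934, -0.015, 0.355]
wrist_force: [5.9, 0.7, -6.5]
gripper_width: 0.0298
finger_force: 100.5
```

The catch holds: 5.4–5.9 N for over 0.5 s with no movement. Relaxing, releasing and backing out along the fingers.

Emit:
play_rows --plan '[{"grip": 20,"x": -0.5,"y": 0,"z": 0.9,"twist": 0},{"grip": 20,"x": 0,"y": 0,"z": 0,"twist": 0}]'

```text
t: 16.1
position: [0.5343, 0.1368, 0.2251]
orientation: [0.032, 0.934, -0.015, 0.355]
wrist_force: [-0.9, 1.1, -1.1]
gripper_width: 0.0301
finger_force: 101.5
```

Emit:
play_rows --plan '[{"grip": 50,"x": 0,"y": 0,"z": 0,"twist": 0},{"grip": 50,"x": 0,"y": 0,"z": 0,"twist": 0},{"grip": 50,"x": 0,"y": 0,"z": 0,"twist": 0},{"grip": 50,"x": 0,"y": 0,"z": -5,"twist": 0},{"grip": 50,"x": 0,"y": 0,"z": -15,"twist": 0},{"grip": 50,"x": 0,"y": 0,"z": -25,"twist": 0},{"grip": 50,"x": 0,"y": 0,"z": -35,"twist": 0},{"grip": 50,"x": 0,"y": 0,"z": -40,"twist": 0},{"grip": 50,"x": 0,"y": 0,"z": 0,"twist": 0}]'

```text
t: 17.0
position: [0.4534, 0.1433, 0.3181]
orientation: [0.032, 0.933, -0.015, 0.357]
wrist_force: [-0.3, -0.3, 0.5]
gripper_width: 0.0499
finger_force: 0.0
```

```bash
python3 st.py; python3 - <<'E'
from h import *
p=snap('wrist','w8')[0]; q=snap('scene','s8')[0]; t=snap('top','t8')[0]
cv2.imwrite('pics/c8.png',np.vstack([np.hstack([cv2.resize(q[200:350,205:375],(400,300),interpolation=3),cv2.resize(p,(400,300))]),cv2.resize(np.hstack([t[110:320,60:500]]),(629,300))[:, :800] if 0 else np.pad(cv2.resize(t[110:320,60:500],(629,300)),((0,0),(0,171),(0,0)))]))
E
```

```text
17.0 q [ 0.213  0.066 -0.911 -0.115 -0.191  0.211] p [0.4534 0.1433 0.3181] g [0.5565 0.1355 0.2027]
lean 41.87 az -4.3 y [ 0.07   0.998 -0.004] F [-0.3 -0.3  0.5] w 0.0499 0.0
```

View pics/c8.png

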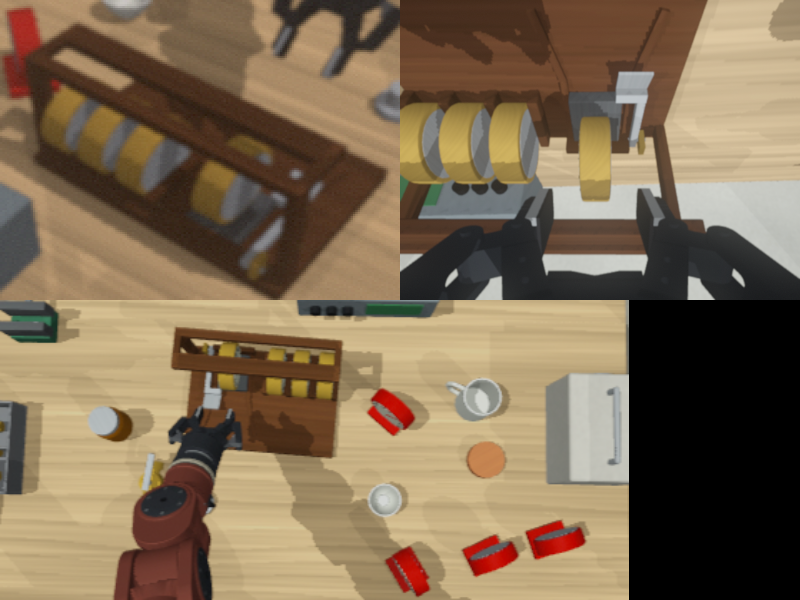

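The gauge stands upright at home (top crop (232,365)), the catch nose sits behind its foot at wrist crop (632,90), and the arm touches nothing. The other things are in place. Handing in.

```bash
python3 -c "
from station import arm; print(arm.sign_off())"
```

```text
the job is handed in; nothing more can be done
None
```

The gauge is home and upright with the catch down behind its foot; the catch held a 5–6 N tug for over half a second, the arm touches nothing, and I handed the job in at about 17 s.

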